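Lock the filter hatch of a counter-top water filter

TASK

The sloped filter hatch on the white water-filter unit stands ajar on its spring. Press the hatch fully shut and, keeping it down, turn the yellow quarter-turn latch clockwise until you feel it drop into its locked detent; then let go and leave the hatch shut and locked. Do not push the glasses, mug or sponge beside the unit about.

Things in the scene. Friction and masses are not known exactly. Their poses are not given: they have to be found in the camera images.
- unit: White counter-top water-filter unit, fixed, 240 deep (x) x 220 wide (y) x 212 mm high; slim steel spout up to 300 mm on its rear top, reaching out behind. Origin: centre of its underside; its front (-x side) looks roughly to the robot's left (yaw about -1.75 to -1.1). Front face 100 mm high; from its top a deck slopes up away from the front, 33 degrees from level, with the hatch in it.
- hatch_hinge (a point): Middle of the hatch's hinge line, at its upper, far edge. Axes turn with the hatch: x up the slope, y along the hinge, z straight out of the face. The hatch is a grey plate from here to x = -150 mm, 140 wide, from z = 0 to 12 mm. The latch's axis stands along z at x = -118 mm, y = 0; point latch_grip lies on it at z = 46 mm with the knob up.
- hatch (a joint): Hatch angle, rad: 0 fully shut (its z axis then leans 33 degrees from vertical, towards the front); 0.22 open, at the start, held against a stop by a spring. Shutting lowers its near edge, with the latch (turn about -y of hatch_hinge). Holding it shut takes about 7 N at the latch; let go unlocked, it springs open. The shut stop is hard.
- latch_grip (a point): Where to grip the yellow knob, on its axis, 10 mm below its top. z: out of the hatch; y: along its bar, which is 12 thick (x), 44 long (y) and rises 31 mm from a disc 46 mm wide, 6 thick, whose top is 21 mm below this point. A black line marks the bar's -y end, where the tongue below points. Start: bar about level, across the slope; locked: up and down the slope.
- latch (a joint): Turn, rad, clockwise seen from outside: about 0 unlocked (start -0.15 to 0.15), stops at -0.3 and 2.0, little friction. From about 0.8 its tongue lies under the strip before the hatch and keeps it shut; with the hatch up it strikes the strip. The detent is at 1.37 to 1.77, differs each time and is hidden; within 0.1 of it the knob can drop in, then no longer turns.
- latch_knob (a joint): Sinking of the knob along its axis into the hatch, m: 0 riding high (start), 0.0045 dropped into the locked detent. A spring of 6 N draws it in, but a hand that grips it can hold it up: ease the grip or press it in.
- tumbler_a: Drinking glass, 68 mm diameter, 95 mm high, standing behind the unit (its +x side). Origin: centre of its underside.
- tumbler_b: A second glass like it, beside the first.
- mug: Blue mug, 80 mm diameter, 90 mm high, with a handle, standing in front of the unit's low front face. Origin: centre of its underside.
- sponge: Green scouring block 70 x 100 x 30 mm lying beside the unit, on its +y side. Origin: centre of its underside.

How it is judged:
By the outcome, as a careful person would: the job done as asked, in the order asked, and still so for the second after the job is handed in, with the robot touching nothing.
It also fails if it takes over 42 s, if anything falls off the work surface, if the arm or the gripper's body presses on something with over 40 N, if the wrist force passes 120 N, or if a joint passes its speed limit or range.

ROBOT

A 7-joint arm with a two-finger parallel gripper is mounted at the origin on the work surface. World frame = base frame: x ahead of the robot, y to its left, z up, the work surface at z = 0. Lengths are in m, angles in rad, forces in N, time in s.
With the tool pointing down it reaches from about 0.425 to 0.825 m from the base axis. Payload 3.6 kg.
Tool frame: the origin (TCP) lies midway between the tips of the shut fingers; the grasp point (between the pads) lies grip_point_offset behind it (grip_point_offset is the distance from the TCP to the grasp point, in m); z points along the fingers, y is the direction in which the jaws open and shut (so a half turn about z gives the same grasp; the last joint's range is limited). The gripper opens to 93 mm and grips with 3 to 60 N. Pads are 15 mm wide; open, the fingers measure 128 mm over their backs; the gripper's body (75 mm by 188 mm) begins 65 mm behind the grasp point.
Start: joints at [-1.23, 0.615, -0.013, 1.423, 0.008, 1.103, -0.04], TCP at [0.234, 0.607, 0.186] pointing down, gripper open.
Joint ranges: [-3.12, 3.12], [-0.3, 2.06], [-1.34, 1.32], [0.26, 2.42], [-1.36, 4.5], [0.01, 1.98], [-2.84, 2.84]. Speed limits (rad/s): [2.79, 2.79, 3.14, 3.14, 3.14, 3.14, 3.14].

INTERFACE

Orientations are given as a unit quaternion [x, y, z, w].
In Python, from bench import sense, camera, sign_off, grip_point_offset gives the robot as it stands.
- The arm moves only by the tool servo_tool, never from a script. Its argument "rows" is one flat list of numbers, 7 for each row, row after row: the shift along the world's x, y, z scaled (see below), then the turn, a rotation vector about the world's x, y, z scaled (see below), then the closure, from 0 (fully open) to 1 (shut). A call has 1 to 12 rows; each row shifts and turns the commanded pose from where the row before left it; what a row does not reach is not made up. The controller multiplies each number of a shift by 0.05 m and each number of a turn by 30 degrees. A row lasts 1/12 s, in which the tool goes at most 41.7 mm and 7.16 degrees, less where a joint would pass 70% of its speed; a pose out of reach is approached as far as the arm can. A call with a number of a shift or a turn outside -1 to 1 is refused whole. A call with a gripper value outside its range is refused whole. The fingers move at their own pace and stop on an object; "newtons" is the grip in N (left out, the last holds). Time passes only in rows, so rows that do not move let the fingers close. It gives the time, the measured TCP pose, the force and the opening at its end, in the units of the state.
- sense(): the state, without advancing time (a new reading comes with each control period).
- camera(name): name is "scene" or "top" or "wrist"; returns a dict with "image" (480x640x3 uint8, blue, green, red), "range_z" (480x640 float32, m along the optical axis (not along the pixel's ray), 0 where there is no reading), "mtx" (3x3 intrinsics, pixels), "position" and "orientation" of the camera in the world. Camera axes: x right, y down, z forward; pixel columns grow to the right and rows downward; lengths in m; the calibration is good to about 2 mm. A picture is of the moment at which its call begins.
- sign_off(): hands the job in, once; it reports no verdict.
The state is a dict: "clock": time; "q": joint angles; "joint_velocities": joint speeds; "effort": joint torques, N m; "tool_pos": TCP position; "tcp_rot": TCP orientation; "wrist_force": force on the tool from outside, world axes, zero at the start; "wrist_torque": the same for the moment, N m; "finger_gap": finger opening in m.
Only numpy, scipy, OpenCV 4.12 (cv2) and the standard library are available. Lean on these libraries where they do the work, as an engineer would, in place of code of your own. Each camera call takes 0.05 s, during which the arm holds its last target. There are 200 camera calls.

## Working session

There is one attempt and no reset: what is moved stays moved. The work goes in short steps, Python scripts to look and compute and a tool call to move; the robot and the scene stay as the last step left them, time stands still between calls to the robot, and variables do not carry over. Pictures are saved under pics/ and viewed, about 8 in all and at most 12, crops included, and the job is handed in when it is done.

Besides the shell and the picture viewer there is one more tool, called after "Request:" as a command line: name --argument value ..., lists and objects as JSON in quotes. servo_tool: Moves the arm, as the interface text tells. Its arguments: {"type":"object","properties":{"rows":{"type":"array","items":{"type":"number"}},"newtons":{"type":"number"}},"required":["rows"]}

```bash
mkdir -p pics; ls; cat > h.py <<'E'
import numpy as np, cv2
from scipy.spatial.transform import Rotation as R
from bench import sense, camera, sign_off, grip_point_offset
def cloud(c):
    z=c["range_z"]; K=np.array(c["mtx"]); v,u=np.indices(z.shape)
    p=np.stack([(u-K[0,2])/K[0,0]*z,(v-K[1,2])/K[1,1]*z,z],-1)
    return p@R.from_quat(c["orientation"]).as_matrix().T+np.array(c["position"])
E
python3 - <<'E'
from h import *
print(sense(),grip_point_offset)
for n in("scene","top","wrist"):
    c=camera(n); print(n,c["position"],c["orientation"],c["mtx"]); np.savez(f"{n}0.npz",**c)
    cv2.imwrite(f"pics/{n}0.png",c["image"])
a=cv2.imread("pics/scene0.png");b=cv2.imread("pics/top0.png")
cv2.imwrite("pics/both.png",cv2.resize(np.vstack([a,b]),(400*1,600)))
E
```

```text
pics
{'clock': 0.0, 'q': array([-1.22950301,  0.6158973 , -0.0126286 ,  1.42492102,  0.00813947,
        1.10337539, -0.04036908]), 'joint_velocities': array([-0.00160712, -0.00089621,  0.00041812, -0.00073996, -0.00065746,
       -0.00034932, -0.00022637]), 'effort': array([-2.48613278e-04, -4.58937550e+01,  2.09057014e-01, -1.65739954e+01,
       -6.10688771e-02,  2.05343828e-02,  2.31955528e-04]), 'tool_pos': array([0.23339345, 0.60570883, 0.18528815]), 'tcp_rot': array([ 1.82800107e-01,  9.83149274e-01, -1.25912996e-03, -2.01248427e-04]), 'wrist_force': array([-0.60694888, -0.99648175,  0.02920176]), 'wrist_torque': array([ 0.01753057, -0.02179408,  0.0341797 ]), 'finger_gap': 0.09298087081675868} 0.0188
scene [1.29789407 0.08517574 0.7754562 ] [ 0.61515624  0.67820747 -0.29227432 -0.27603109] [[509.69442972   0.         315.01154804]
 [  0.         509.69442972 240.63944318]
 [  0.           0.           1.        ]]
top [0.5812447  0.01096877 0.98497916] [ 0.71038018 -0.70352672  0.00852126 -0.01837237] [[495.00516156   0.         319.03172498]
 [  0.         495.00516156 238.91447947]
 [  0.           0.           1.        ]]
wrist [0.17186752 0.62962238 0.38447431] [0.81824509 0.56151055 0.06867499 0.1022967 ] [[369.56786274   0.         317.44769603]
 [  0.         369.56786274 239.8432039 ]
 [  0.           0.           1.        ]]
```

View pics/scene0.png

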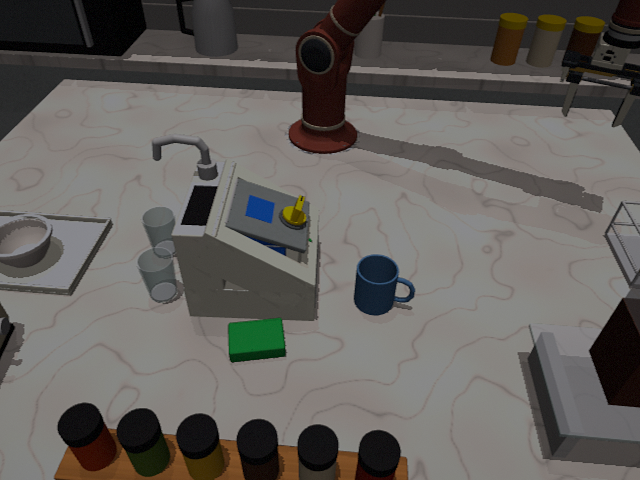

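View pics/top0.png

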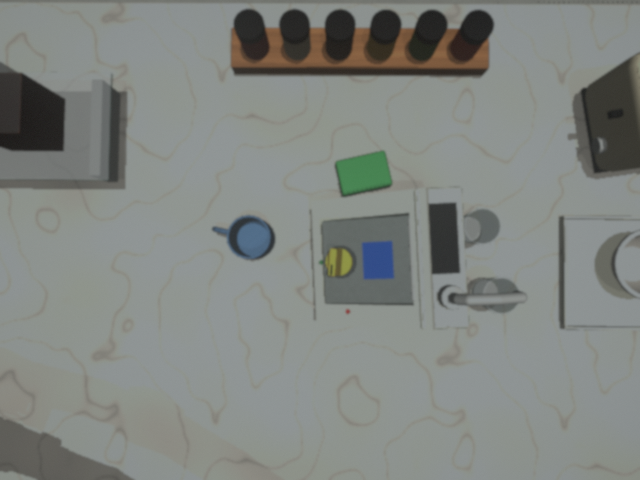

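Scene: the unit is at mid-picture, its front facing the mug (377,285), with the yellow knob at (296,213). Top: the knob is at (340,262), the grey hatch spans about (321..413, 214..304), the mug is at (251,238) and the sponge at (363,173).

```bash
cat > meas.py <<'E'
from h import *
def fitplane(P):
    for _ in range(5):
        m=P.mean(0); n=np.linalg.svd(P-m,full_matrices=False)[2][2]; n*=np.sign(n[2])
        d=(P-m)@n; P=P[abs(d)<max(.0015,2*d.std())]
    return m,n,d.std(),len(P)
E
python3 - <<'E'
from meas import *
t=dict(np.load("top0.npz"));s=dict(np.load("scene0.npz"))
res={}
for nm,c,roi in(("top",t,(205,310,312,425)),("scene",s,(160,270,215,325))):
    P=cloud(c);h=cv2.cvtColor(c["image"],cv2.COLOR_BGR2HSV);m=np.zeros(h.shape[:2],bool);m[roi[0]:roi[1],roi[2]:roi[3]]=1
    ok=m&(c["range_z"]>0)
    y=ok&(h[...,0]>20)&(h[...,0]<36)&(h[...,1]>120)
    g=ok&(h[...,1]<60)&(h[...,2]<135)&(h[...,2]>60)
    b=ok&(h[...,0]>105)&(h[...,0]<125)&(h[...,1]>120)
    print(nm,y.sum(),g.sum(),b.sum())
    Y=P[y];print(" yellow med",np.median(Y,0),"zmax",np.percentile(Y[:,2],[50,90,98]))
    B=P[b];print(" blue",np.median(B,0))
    m0,n,sd,k=fitplane(P[g|b]);print(" plane",m0,n,sd,k,"tilt",np.degrees(np.arccos(n[2])))
    hh=np.array([-n[0],-n[1],0]);hh/=np.linalg.norm(hh); yv=np.cross(n,hh-n*(hh@n));yv/=np.linalg.norm(yv); xv=np.cross(yv,n)
    print(" xaxis",xv,"yaxis",yv,"yaw",np.arctan2(xv[1],xv[0]))
    d=(P-m0)@n
    G=P[(g|b|y)&(abs(d)<.004)]; q=np.c_[(G-m0)@xv,(G-m0)@yv]
    r=cv2.minAreaRect(q.astype(np.float32));print(" rect",r, np.percentile(q,[.5,99.5],axis=0))
    c0=m0+xv*r[0][0]+yv*r[0][1]; print(" plate centre",c0)
    T=P[y];dd=(T-m0)@n; print(" knob heights above face",np.percentile(dd,[5,50,95,99]))
    K=T[(dd>.02)&(dd<.055)]; q=np.c_[(K-m0)@xv,(K-m0)@yv]; print(" bar",len(K),cv2.minAreaRect(q.astype(np.float32)),"mean",K.mean(0),"hts",np.percentile((K-m0)@n,[50,95]))
    for nm2,lo,hi in(("mug",100,125),("sponge",50,75)):
        mm=(h[...,0]>lo)&(h[...,0]<hi)&(h[...,1]>100)&(c["range_z"]>0)
        if nm2=="mug": mm&=~m
        Q=P[mm];print(" ",nm2,np.percentile(Q,[2,50,98],axis=0).round(3).tolist())
E
```

```text
top 359 6560 1033
 yellow med [ 0.57632263 -0.01377547  0.18076524] zmax [0.18076524 0.20460636 0.20610817]
 blue [ 0.57862342 -0.07286236  0.18407162]
 plane [ 0.57897014 -0.06246332  0.18019931] [-0.01796139  0.35056337  0.93636676] 0.0012620176169617654 6221 tilt 20.54991120554602
 xaxis [ 0.04791265 -0.93514015  0.3510232 ] yaxis [0.99869003 0.05116868 0.        ] yaw -1.5196052923669698
 rect ((-0.003428816795349121, 0.002420283854007721), (0.1627124845981598, 0.16121678054332733), 89.48844909667969) [[-0.08187164 -0.06984931]
 [ 0.07589635  0.06952566]]
 plate centre [ 0.58122297 -0.05913306  0.17899572]
 knob heights above face [0.01113877 0.01474206 0.0450359  0.04569027]
 bar 146 ((-0.05127488821744919, -6.609037518501282e-05), (0.03947555273771286, 0.012561116367578506), 82.04649353027344) mean [ 5.77882749e-01 -5.16159368e-04  2.03260941e-01] hts [0.04364406 0.04542567]
  mug [[0.604, 0.132, 0.002], [0.621, 0.156, 0.006], [0.641, 0.18, 0.009]]
  sponge [[0.713, -0.106, 0.028], [0.746, -0.06, 0.031], [0.781, -0.015, 0.035]]
scene 433 5164 693
 yellow med [ 0.58510245 -0.004
[... 289 characters left out ...]
321529 -0.18244915  0.        ] yaw -1.7542731652507908
 rect ((0.009744130074977875, -0.0004794597625732422), (0.18800993263721466, 0.1830785572528839), 12.776077270507812) [[-0.05852685 -0.10151179]
 [ 0.10057634  0.09779441]]
 plate centre [ 0.60120551 -0.07698382  0.17969186]
 knob heights above face [0.01714935 0.02349954 0.05304957 0.05445071]
 bar 334 ((-0.051106102764606476, -0.03498957306146622), (0.0438070185482502, 0.04038596898317337), 73.51434326171875) mean [ 0.58472171 -0.00417508  0.1843748 ] hts [0.02963228 0.05309043]
  mug [[-0.573, -0.967, 0.007], [0.632, 0.145, 0.066], [1.015, 0.594, 0.358]]
  sponge [[-0.565, -0.862, 0.006], [0.756, -0.064, 0.03], [1.011, 0.135, 0.224]]
```

```bash
python3 - <<'E'
import cv2,numpy as np
a=cv2.imread("pics/scene0.png")[180:270,215:335];b=cv2.imread("pics/top0.png")[200:320,300:430]
cv2.imwrite("pics/crops.png",np.hstack([cv2.resize(a,(400,300),interpolation=2),cv2.resize(b,(325,300),interpolation=2)]))
E
```

```text
(no output)
```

View pics/crops.png

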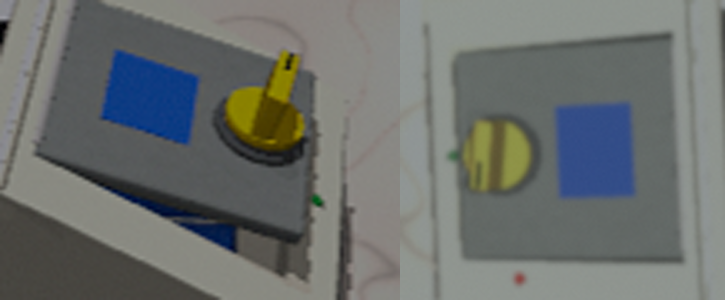

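The crops show the knob bar level across the slope, with the black mark on the robot-side end at (290,60), as described. In the top view the hatch tilts 20.5° and the knob top stands 45 mm above the face, both as expected. Next I work out the pre-grasp move.

```bash
cat >> h.py <<'E'
def plan(tpos,tR,sf=0.05,N=None):
    """numbers per row (7-column style) from the present pose to the target"""
    s=sense(); d=np.array(tpos)-s["tool_pos"]; rv=(R.from_matrix(tR)*R.from_quat(s["tcp_rot"]).inv()).as_rotvec()
    n=N or int(np.ceil(max(np.linalg.norm(d)/.040,np.degrees(np.linalg.norm(rv))/7)))
    print("shift",d.round(4),"rot deg",np.degrees(rv).round(2),"rows",n,"per row",(d/.05/n).round(4),(np.degrees(rv)/30/n).round(4))
def toolR(n,ydir):
    z=-n/np.linalg.norm(n); y=ydir-z*(ydir@z); y/=np.linalg.norm(y); return np.c_[np.cross(y,z),y,z]
E
python3 - <<'E'
from h import *
t=dict(np.load("top0.npz"));P=cloud(t);h=cv2.cvtColor(t["image"],cv2.COLOR_BGR2HSV)
n=np.array([-0.01796,0.35056,0.93637]);m0=np.array([0.57897,-0.06246,0.18020]);xv=np.array([0.0479,-0.93514,0.351]);yv=np.array([0.99869,0.05117,0])
y=(h[...,0]>20)&(h[...,0]<36)&(h[...,1]>120)&(t["range_z"]>0);y[:,:300]=0;y[:,430:]=0;y[:200]=0;y[320:]=0
K=P[y];d=(K-m0)@n;K=K[(d>.035)&(d<.05)];q=np.c_[(K-m0)@xv,(K-m0)@yv];c=q-q.mean(0)
v=np.linalg.svd(c,full_matrices=False)[2][0];v*=np.sign(v[1]);print("bar dir (x,y)",v,"deg",np.degrees(np.arctan2(-v[0],v[1])), np.ptp(c@v), np.ptp(c@[v[1],-v[0]]))
e=c@v;mid=q.mean(0)+v*(e.max()+e.min())/2;print(mid,q.mean(0))
bar=xv*v[0]+yv*v[1];top=m0+xv*mid[0]+yv*mid[1]+n*.0445;grip=top-.01*n;print("grip",grip)
T=toolR(n,np.cross(n,bar)); print(T)
tcp=grip-n*grip_point_offset;print("tcp",tcp); np.savez("tgt.npz",T=T,grip=grip,n=n,xv=xv,yv=yv,tcp=tcp)
plan(tcp+.11*n,T)
E
```

```text
bar dir (x,y) [0.03544381 0.99937167] deg -2.031205961159607 0.03943631150824402 0.012957195391982836
[-0.05000556 -0.00030382] [-0.0499223   0.00204371]
grip [ 0.57565169 -0.00361902  0.19495281]
[[-0.99976073 -0.01248678  0.01795997]
 [-0.01799256  0.93636766 -0.35055936]
 [-0.01243977 -0.35079863 -0.93636829]]
tcp [ 0.57598934 -0.01020955  0.17734906]
shift [ 0.3405 -0.5775  0.0948] rot deg [-20.36   2.88  21.74] rows 17 per row [ 0.4006 -0.6795  0.1115] [-0.0399  0.0056  0.0426]
```

Request:
servo_tool --rows '[0.4,-0.68,0.2,-0.04,0.006,0.043,0,0.4,-0.68,0.2,-0.04,0.006,0.043,0,0.4,-0.68,0.2,-0.04,0.006,0.043,0,0.4,-0.68,0.2,-0.04,0.006,0.043,0,0.4,-0.68,0.11,-0.04,0.006,0.043,0,0.4,-0.68,0.11,-0.04,0.006,0.043,0,0.4,-0.68,0.11,-0.04,0.006,0.043,0,0.4,-0.68,0.11,-0.04,0.006,0.043,0,0.4,-0.68,0.11,-0.04,0.006,0.043,0,0.4,-0.68,0.11,-0.04,0.006,0.043,0,0.4,-0.68,0.11,-0.04,0.006,0.043,0,0.4,-0.68,0.11,-0.04,0.006,0.043,0]'

```text
clock: 1.15
tool_pos: [0.4742, 0.1966, 0.2706]
tcp_rot: [0.047, 0.991, -0.127, 0.004]
wrist_force: [0.1, 1.2, 0.2]
finger_gap: 0.0926
```

Request:
servo_tool --rows '[0.4,-0.68,0.11,-0.04,0.006,0.043,0,0.4,-0.68,0.11,-0.04,0.006,0.043,0,0.4,-0.68,0,-0.04,0.006,0.043,0,0.4,-0.68,0,-0.04,0.006,0.043,0,0.4,-0.68,0,-0.04,0.006,0.043,0,0,0,0,0,0,0,0,0,0,0,0,0,0,0]'

```text
clock: 1.73
tool_pos: [0.5737, 0.0258, 0.2809]
tcp_rot: [-0.007, 0.984, -0.178, 0.005]
wrist_force: [0.1, 0.9, -0.3]
finger_gap: 0.093
```

```bash
python3 - <<'E'
from h import *
s=sense();print(s["q"].round(3),s["wrist_force"],s["clock"])
g=np.load("tgt.npz");plan(g["tcp"]+.11*g["n"],g["T"])
c=camera("wrist");np.savez("wrist1.npz",**c);cv2.imwrite("pics/w1.png",c["image"])
P=cloud(c);h=cv2.cvtColor(c["image"],cv2.COLOR_BGR2HSV);y=(h[...,0]>20)&(h[...,0]<36)&(h[...,1]>120)&(c["range_z"]>0)
Y=P[y];rel=Y-g["grip"];d=rel@g["n"];r=np.linalg.norm(rel,axis=1)<.06
print(r.sum(),np.percentile(d[r],[5,50,95]))
K=rel[r&(d>.004)&(d<.02)];q=np.c_[K@g["xv"],K@g["yv"]];print(len(K),cv2.minAreaRect(q.astype(np.float32)),np.median(K@g["n"]))
E
```

```text
[-0.368  0.459  0.119  1.502  0.311  1.28   1.221] [ 0.07641614  0.89143973 -0.34857978] 1.7333
shift [ 0.0004  0.0025 -0.0005] rot deg [ 0.03 -0.26  0.15] rows 1 per row [ 0.0071  0.0508 -0.0103] [ 0.0009 -0.0086  0.0051]
2208 [-0.02370934 -0.02206964  0.00890694]
773 ((-0.0007130294106900692, 0.0007184259593486786), (0.043633583933115005, 0.01208687573671341), 83.06963348388672) 0.008120504567583921
```

View pics/w1.png

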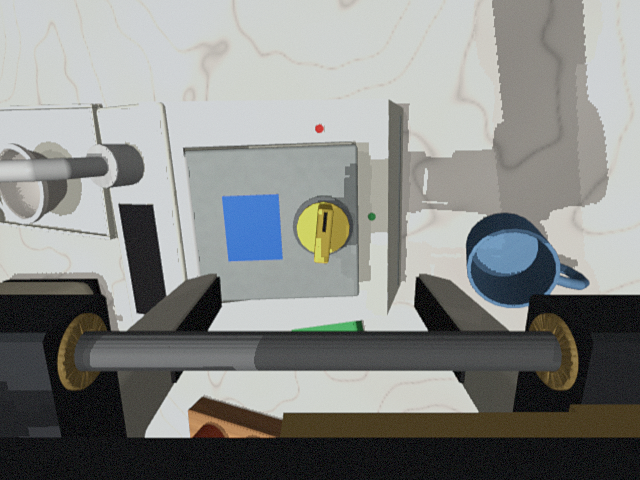

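Wrist view: the bar runs from (322,205) to (322,262) and is centred to within 1 mm of my estimate. The fingers straddle it and there is space around. I'll descend and grip.

Request:
servo_tool --rows '[0.008,-0.12,-0.35,0,0,0,0,0.008,-0.12,-0.35,0,0,0,0,0.008,-0.12,-0.35,0,0,0,0.2,0.008,-0.12,-0.35,0,0,0,0.3,0.008,-0.12,-0.35,0,0,0,0.4,0.008,-0.12,-0.34,0,0,0,0.4,0,0,0,0,0,0,0.4]' --newtons 20

```text
clock: 2.37
tool_pos: [0.5731, -0.0069, 0.1738]
tcp_rot: [-0.011, 0.984, -0.178, 0.003]
wrist_force: [-0.4, -0.6, -0.4]
finger_gap: 0.0643
```

Request:
servo_tool --rows '[0,0,0,0,0,0,1,0,0,0,0,0,0,1,0,0,0,0,0,0,1,0,0,0,0,0,0,1,0,0,0,0,0,0,1,0,0,0,0,0,0,1]' --newtons 20

```text
clock: 2.87
tool_pos: [0.5764, -0.0072, 0.1775]
tcp_rot: [-0.009, 0.984, -0.178, 0.007]
wrist_force: [0.0, -0.5, 0.2]
finger_gap: 0.0242
```

```bash
python3 - <<'E'
from h import *
s=sense();print(s);g=np.load("tgt.npz");n,xv,yv=g["n"],g["xv"],g["yv"]
plan(g["tcp"],g["T"])
# arc: hinge from grip
grip=s["tool_pos"]-grip_point_offset*R.from_quat(s["tcp_rot"]).as_matrix()[:,2]
hinge=grip+.118*xv-.046*n; print("grip",grip,"hinge",hinge)
Q=R.from_rotvec(-yv*.22); tp=hinge+Q.apply(s["tool_pos"]-hinge); TR=(Q*R.from_quat(s["tcp_rot"])).as_matrix()
for k in(.5,):
    Qk=R.from_rotvec(-yv*.11); print("half",hinge+Qk.apply(s["tool_pos"]-hinge)-s["tool_pos"])
plan(tp,TR,N=8); np.savez("shut.npz",tp=tp,TR=TR,hinge=hinge,n=Q.apply(n),xv=Q.apply(xv),yv=yv)
print(Q.apply(n))
E
```

```text
{'clock': 2.8667, 'q': array([-0.31902304,  0.5417216 ,  0.12883701,  1.67220474,  0.33886004,
        1.01631427,  1.1916017 ]), 'joint_velocities': array([ 0.00072975,  0.0043387 ,  0.0025316 ,  0.00200426,  0.00040958,
       -0.00131269, -0.00065178]), 'effort': array([-6.74907211e-02, -4.05553079e+01,  2.04240337e+00, -1.46954423e+01,
        8.21727253e-01,  4.23939144e-01,  2.74122320e-02]), 'tool_pos': array([ 0.57636904, -0.00717209,  0.17750208]), 'tcp_rot': array([-0.00948717,  0.98402051, -0.17767362,  0.0067615 ]), 'wrist_force': array([ 0.03689959, -0.46922036,  0.23006264]), 'wrist_torque': array([ 0.35855599, -0.00951346,  0.00493674]), 'finger_gap': 0.02415621981648337}
shift [-0.0004 -0.003  -0.0002] rot deg [-0.06 -0.14 -0.18] rows 1 per row [-0.0076 -0.0607 -0.0031] [-0.002  -0.0048 -0.0059]
grip [ 0.5760555  -0.00060072  0.19511341] hinge [ 0.58253386 -0.127073    0.19345839]
half [ 0.00012676 -0.00247404 -0.01308347]
shift [ 0.0003 -0.0064 -0.0258] rot deg [-12.59  -0.65   0.  ] rows 8 per row [ 0.0008 -0.0159 -0.0645] [-0.0525 -0.0027  0.    ]
[-0.02798334  0.54618659  0.83719818]
```

Request:
servo_tool --rows '[0,-0.05,0,0,0,0,1,0,0,0,0,0,0,1,0,0,0,0,0,0,1,0,0,0,0,0,0,1,0,0,0,0,0,0,1]' --newtons 20

```text
clock: 3.28
tool_pos: [0.5761, -0.01, 0.1769]
tcp_rot: [-0.009, 0.984, -0.178, 0.006]
wrist_force: [0.2, 0.8, -0.6]
finger_gap: 0.0005
```

```bash
python3 - <<'E'
from h import *
s=sense();print(s["finger_gap"],s["wrist_force"],s["wrist_torque"],s["tool_pos"])
g=np.load("tgt.npz")
plan(g["tcp"],g["T"])
E
```

```text
0.0004953913349874925 [ 0.15939542  0.79998975 -0.61709951] [0.36895148 0.07579646 0.00726793] [ 0.5760672  -0.0100145   0.17689604]
shift [-0.0001 -0.0002  0.0005] rot deg [-0.04 -0.21 -0.15] rows 1 per row [-0.0016 -0.0039  0.0091] [-0.0012 -0.007  -0.0051]
```

The fingers shut without meeting the bar, so I'll look.

```bash
python3 - <<'E'
from h import *
c=camera("scene");w=camera("wrist");np.savez("s2.npz",**c);np.savez("w2.npz",**w)
a=cv2.resize(c["image"][130:280,200:360],(400,375),interpolation=2);b=cv2.resize(w["image"],(400,300));b=cv2.copyMakeBorder(b,0,75,0,0,0)
cv2.imwrite("pics/c2.png",np.hstack([a,b]))
E
```

```text
(no output)
```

View pics/c2.png

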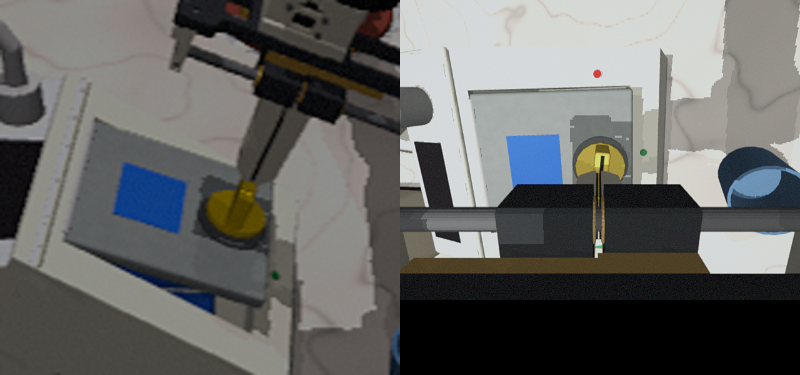

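```bash
python3 - <<'E'
from h import *
g=np.load("tgt.npz");s=sense()
for f in("s2.npz","w2.npz"):
    c=dict(np.load(f));P=cloud(c);h=cv2.cvtColor(c["image"],cv2.COLOR_BGR2HSV);ok=c["range_z"]>0
    rel=P-g["grip"];q=np.stack([rel@g["xv"],rel@g["yv"],rel@g["n"]],-1)*1000
    near=ok&(np.linalg.norm(rel,axis=-1)<.07)
    y=near&(h[...,0]>20)&(h[...,0]<36)&(h[...,1]>110)
    print(f,"yellow bar",[np.percentile(q[y&(q[...,2]>-15)],p,axis=0).round(1).tolist() for p in(3,50,97)],"disc z",np.median(q[y&(q[...,2]<-15)][:,2]))
    o=near&~y&(q[...,2]>-17)
    for lo in range(-17,60,7):
        k=o&(q[...,2]>lo)&(q[...,2]<=lo+7)&(abs(q[...,0])<50)
        if k.sum()>4: print("  other z",lo,k.sum(),np.percentile(q[k],[3,97],axis=0).round(0).tolist())
I=np.load("w2.npz")["image"];J=np.load("s2.npz")["image"]
cv2.imwrite("pics/c3.png",np.hstack([cv2.resize(I[150:320,400:560],(400,425),interpolation=2),cv2.resize(J[160:240,260:335],(400,425),interpolation=2)]))
E
```

```text
s2.npz yellow bar [[-5.8, -1.6, -13.7], [0.6, 19.8, 2.3], [5.4, 23.4, 9.1]] disc z -22.960225065917978
  other z 11 19 [[-8.0, 6.0, 14.0], [6.0, 11.0, 18.0]]
  other z 18 49 [[-13.0, 6.0, 19.0], [13.0, 11.0, 25.0]]
  other z 25 55 [[-14.0, 1.0, 25.0], [14.0, 12.0, 32.0]]
  other z 32 54 [[-15.0, 3.0, 32.0], [15.0, 11.0, 39.0]]
  other z 39 70 [[-15.0, 0.0, 39.0], [15.0, 11.0, 46.0]]
  other z 46 59 [[-16.0, 5.0, 46.0], [15.0, 10.0, 53.0]]
  other z 53 63 [[-17.0, -1.0, 54.0], [16.0, 11.0, 59.0]]
w2.npz yellow bar [[-8.2, -21.0, -11.9], [-0.7, -14.3, 8.0], [3.6, 8.5, 41.0]] disc z -22.697834054837813
  other z 4 119 [[-4.0, -18.0, 8.0], [-1.0, -6.0, 10.0]]
  other z 11 91 [[-7.0, -8.0, 13.0], [8.0, -6.0, 18.0]]
  other z 18 294 [[-12.0, -9.0, 18.0], [13.0, -6.0, 25.0]]
  other z 25 365 [[-13.0, -9.0, 25.0], [14.0, -6.0, 32.0]]
  other z 32 407 [[-14.0, -9.0, 32.0], [15.0, -6.0, 39.0]]
  other z 39 98 [[-3.0, -8.0, 39.0], [4.0, -6.0, 46.0]]
  other z 46 114 [[-2.0, -8.0, 46.0], [3.0, -6.0, 53.0]]
  other z 53 62 [[-2.0, -8.0, 53.0], [3.0, -6.0, 60.0]]
```

View pics/c3.png

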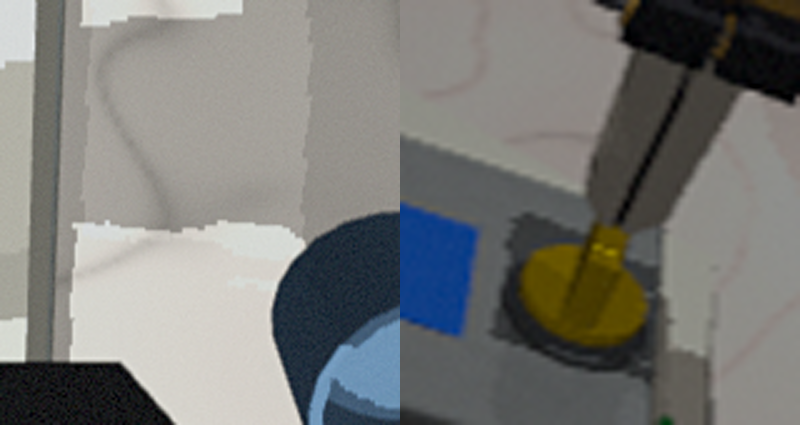

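```bash
python3 - <<'E'
from h import *
g=np.load("tgt.npz");s=sense()
c=dict(np.load("scene0.npz"));P=cloud(c);k=(c["range_z"]>0)&(np.hypot(P[...,0]-.233,P[...,1]-.606)<.12)&(P[...,2]>.05)
print("start tips: lowest z",np.sort(P[k][:,2])[:12].round(3),k.sum())
c=dict(np.load("wrist0.npz"));P=cloud(c);k=(c["range_z"]>0)&(np.hypot(P[...,0]-.233,P[...,1]-.606)<.12)&(P[...,2]>.05)
print("start tips wrist: lowest z",np.sort(P[k][:,2])[:12].round(3),k.sum())
M=R.from_quat(s["tcp_rot"]).as_matrix()
for f in("s2.npz","w2.npz"):
    c=dict(np.load(f));P=cloud(c);L=(P-s["tool_pos"])@M
    h=cv2.cvtColor(c["image"],cv2.COLOR_BGR2HSV)
    k=(c["range_z"]>0)&(abs(L[...,0])<.013)&(abs(L[...,1])<.016)&(L[...,2]<.0)&(L[...,2]>-.08)&(h[...,1]<60)
    print(f,"fingers along tool z mm",np.sort(-L[k][:,2]*1000)[:10].round(1))
E
```

```text
start tips: lowest z [0.217 0.218 0.218 0.218 0.218 0.218 0.219 0.219 0.22  0.22  0.22  0.221] 4390
start tips wrist: lowest z [0.217 0.218 0.218 0.218 0.218 0.218 0.218 0.218 0.218 0.218 0.218 0.218] 94572
s2.npz fingers along tool z mm [27.  27.2 33.6 33.8 33.9 34.1 34.8 34.8 35.  35.5]
w2.npz fingers along tool z mm [26.7 27.  27.3 27.3 27.4 27.4 27.4 27.4 27.4 27.4]
```

The depth data shows the real fingertips sit about 27 mm short of the reported TCP: 32 mm at the start with the gripper open, 27 mm shut, and two views agree. The tips therefore closed just above the bar. I'll open, go 27 mm deeper and grip again.

Request:
servo_tool --rows '[0,0,0,0,0,0,0.5,0,0,0,0,0,0,0.5,0,0,0,0,0,0,0.5,0,0,0,0,0,0,0.5,0,0,0,0,0,0,0.5,0.002,-0.06,-0.17,0,0,0,0.5,0.002,-0.06,-0.17,0,0,0,0.5,0.002,-0.06,-0.17,0,0,0,0.5,0,0,0,0,0,0,0.5,0,0,0,0,0,0,0.5]' --newtons 20

```text
clock: 4.22
tool_pos: [0.5756, -0.0196, 0.1504]
tcp_rot: [-0.009, 0.984, -0.178, 0.005]
wrist_force: [-0.8, -0.4, 0.6]
finger_gap: 0.0464
```

Request:
servo_tool --rows '[0,0,0,0,0,0,1,0,0,0,0,0,0,1,0,0,0,0,0,0,1,0,0,0,0,0,0,1,0,0,0,0,0,0,1,0,0,0,0,0,0,1,0,0,0,0,0,0,1,0,0,0,0,0,0,1,0,0,0,0,0,0,1]' --newtons 20

```text
clock: 4.97
tool_pos: [0.5764, -0.0181, 0.1514]
tcp_rot: [-0.01, 0.984, -0.177, 0.006]
wrist_force: [-0.6, 2.0, 0.1]
finger_gap: 0.012
```

```bash
python3 - <<'E'
from h import *
s=sense();print(s["finger_gap"],s["wrist_force"],s["wrist_torque"],s["tool_pos"],s["q"].round(2))
g=np.load("tgt.npz");n,xv,yv=g["n"],g["xv"],g["yv"];plan(g["tcp"]-.027*n,g["T"])
grip=g["grip"]-.001*n; hinge=grip+.118*xv-.046*n; print("hinge",hinge)
# deck check: hinge as seen at the plate's upper edge
for a in(.11,.22):
    Q=R.from_rotvec(-yv*a); print(a,hinge+Q.apply(s["tool_pos"]-hinge)-s["tool_pos"])
tp=hinge+Q.apply(s["tool_pos"]-hinge);TR=(Q*R.from_quat(s["tcp_rot"])).as_matrix();plan(tp,TR,N=8)
np.savez("shut.npz",tp=tp,TR=TR,hinge=hinge,n=Q.apply(n),xv=Q.apply(xv),yv=yv,grip=hinge+Q.apply(grip-hinge))
E
```

```text
0.011976457360189572 [-0.61218673  1.9902056   0.1221297 ] [ 0.84985228  0.11573004 -0.07365499] [ 0.57635416 -0.01805028  0.15135237] [-0.3   0.57  0.13  1.71  0.35  0.95  1.19]
shift [ 0.0001 -0.0016  0.0007] rot deg [-0.11 -0.2  -0.19] rows 1 per row [ 0.0024 -0.0325  0.0143] [-0.0035 -0.0068 -0.0064]
hinge [ 0.58214801 -0.13044186  0.19236142]
0.11 [ 0.00026517 -0.0051753  -0.01210669]
0.22 [ 0.00059674 -0.01164663 -0.02357132]
shift [ 0.0006 -0.0116 -0.0236] rot deg [-12.59  -0.65   0.  ] rows 8 per row [ 0.0015 -0.0291 -0.0589] [-0.0525 -0.0027  0.    ]
```

Gap is 12.0 mm, so the bar is held. Now I'll shut the hatch along its arc.

Request:
servo_tool --rows '[0.0015,-0.026,-0.06,-0.0525,-0.0027,0,1,0.0015,-0.026,-0.06,-0.0525,-0.0027,0,1,0.0015,-0.026,-0.06,-0.0525,-0.0027,0,1,0.0015,-0.026,-0.06,-0.0525,-0.0027,0,1,0.0015,-0.0325,-0.057,-0.0525,-0.0027,0,1,0.0015,-0.0325,-0.057,-0.0525,-0.0027,0,1,0.0015,-0.0325,-0.057,-0.0525,-0.0027,0,1,0.0015,-0.0325,-0.057,-0.0525,-0.0027,0,1,0,0,0,0,0,0,1,0,0,0,0,0,0,1,0,0,0,0,0,0,1]' --newtons 35

```text
clock: 5.88
tool_pos: [0.5771, -0.0294, 0.128]
tcp_rot: [-0.01, 0.958, -0.285, 0.011]
wrist_force: [-2.7, 5.3, 3.7]
finger_gap: 0.0117
```

```bash
cat > st.py <<'E'
from h import *
s=sense();S=np.load("shut.npz");n,xv,yv=S["n"],S["xv"],S["yv"];F=s["wrist_force"];M=R.from_quat(s["tcp_rot"]).as_matrix()
print("t",s["clock"],"gap",s["finger_gap"].round(4),"F along n,x,y",(F@n).round(1),(F@xv).round(1),(F@yv).round(1),"torque n",(s["wrist_torque"]@n).round(3),"q7",s["q"].round(2))
print("tilt",np.degrees(np.arccos(-M[2,2])).round(2),"turn of tool y about n deg (0=across... cw+):",np.degrees(np.arctan2(M[:,1]@yv,-(M[:,1]@xv))).round(2),"pos err vs shut (x,y,n) mm",((s["tool_pos"]-S["tp"])@np.c_[xv,yv,n]*1000).round(1))
E
python3 st.py; python3 - <<'E'
from h import *
S=np.load("shut.npz")
c=camera("top");np.savez("top3.npz",**c);P=cloud(c);h=cv2.cvtColor(c["image"],cv2.COLOR_BGR2HSV)
w=camera("scene");np.savez("s3.npz",**w)
b=(h[...,0]>105)&(h[...,0]<125)&(h[...,1]>120)&(c["range_z"]>0);b[:,:345]=0;b[:,420:]=0;b[:200]=0;b[320:]=0
from meas import fitplane
print("blue",b.sum()); m,n,sd,k=fitplane(P[b]);print("blue plane tilt",np.degrees(np.arccos(n[2])),k,sd,m)
cv2.imwrite("pics/s3.png",cv2.resize(w["image"][150:300,190:350],(640,600),interpolation=2))
E
```

```text
blue 929
blue plane tilt 33.352044917331014 830 0.0009826143265849875 [ 0.57910067 -0.07550452  0.17235301]Traceback (most recent call last):
  File "st.py", line 3, in <module>
    print("t",s["clock"],"gap",s["finger_gap"].round(4),"F along n,x,y",(F@n).round(1),(F@xv).round(1),(F@yv).round(1),"torque n",(s["wrist_torque"]@n).round(3),"q7",s["q"].round(2))
                               ^^^^^^^^^^^^^^^^^^^^^
AttributeError: 'float' object has no attribute 'round'
```

View pics/s3.png

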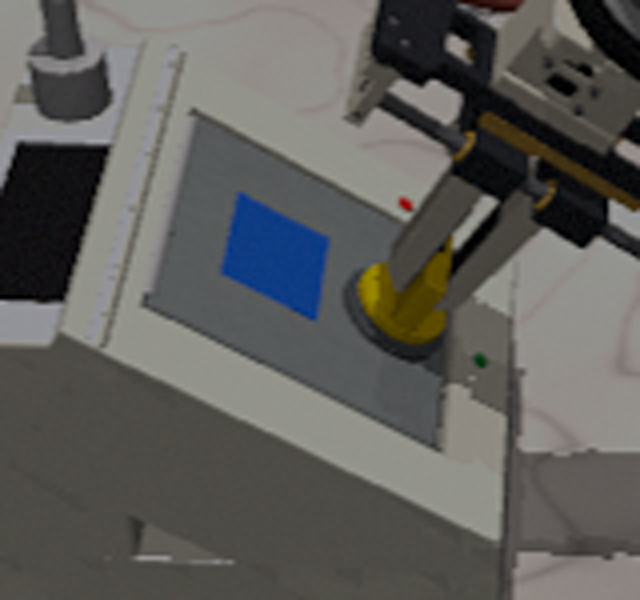

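The hatch now looks flush with the deck: the blue patch's plane tilts 33.35°, and the fingers hold the bar at (420,290). I'll press a bit more to make sure it is on the stop.

Request:
servo_tool --rows '[0.001,-0.027,-0.042,0,0,0,1,0,0,0,0,0,0,1,0,0,0,0,0,0,1]'

```text
clock: 6.23
tool_pos: [0.5772, -0.0296, 0.1274]
tcp_rot: [-0.01, 0.959, -0.284, 0.011]
wrist_force: [-4.7, 9.1, 13.5]
finger_gap: 0.0119
```

```bash
sed -i 's/s\["finger_gap"\].round(4)/round(s["finger_gap"],4)/' st.py; python3 st.py
```

```text
t 6.2333 gap 0.0119 F along n,x,y 16.4 -0.5 -4.2 torque n 0.014 q7 [-0.47  0.67  0.25  1.74  0.51  0.95  0.98]
tilt 33.08 turn of tool y about n deg (0=across... cw+): 1.75 pos err vs shut (x,y,n) mm [-0.3  0.2 -0.2]
```

Pressing 2.5 mm further took the force to 16 N with only 0.7 mm of motion, so it is on the hard stop. I'll turn clockwise.

Request:
servo_tool --rows '[0,0,0,0.0056,-0.109,-0.167,1,0,0,0,0.0056,-0.109,-0.167,1,0,0,0,0.0056,-0.109,-0.167,1,0,0,0,0.0056,-0.109,-0.167,1,0,0,0,0.0056,-0.109,-0.167,1,0,0,0,0.0056,-0.109,-0.167,1,0,0,0,0,0,0,1,0,0,0,0,0,0,1]'

```text
clock: 6.9
tool_pos: [0.5773, -0.0295, 0.1274]
tcp_rot: [0.286, 0.915, -0.266, 0.099]
wrist_force: [-4.8, 9.5, 12.6]
finger_gap: 0.0117
```

```bash
python3 st.py
```

```text
t 6.9 gap 0.0117 F along n,x,y 15.9 -1.2 -4.3 torque n -0.15 q7 [-0.57  0.69  0.42  1.74  0.39  0.9   0.47]
tilt 33.01 turn of tool y about n deg (0=across... cw+): 37.7 pos err vs shut (x,y,n) mm [-0.4  0.3 -0.3]
```

Request:
servo_tool --rows '[0,0,0,0.0056,-0.109,-0.167,1,0,0,0,0.0056,-0.109,-0.167,1,0,0,0,0.0056,-0.109,-0.167,1,0,0,0,0.0056,-0.109,-0.167,1,0,0,0,0.0056,-0.109,-0.167,1,0,0,0,0.0056,-0.109,-0.167,1,0,0,0,0,0,0,1,0,0,0,0,0,0,1]'

```text
clock: 7.57
tool_pos: [0.5774, -0.0295, 0.1272]
tcp_rot: [0.554, 0.782, -0.222, 0.176]
wrist_force: [-4.8, 9.1, 12.5]
finger_gap: 0.0118
```

```bash
python3 st.py
```

```text
t 7.5667 gap 0.0118 F along n,x,y 15.6 -1.0 -4.3 torque n 0.013 q7 [-0.67  0.72  0.6   1.75  0.25  0.86 -0.02]
tilt 32.99 turn of tool y about n deg (0=across... cw+): 73.58 pos err vs shut (x,y,n) mm [-0.4  0.5 -0.4]
```

Request:
servo_tool --rows '[0,0,0,0.0019,-0.0366,-0.056,1,0,0,0,0.0019,-0.0366,-0.056,1,0,0,0,0.0019,-0.0366,-0.056,1,0,0,0,0,0,0,1,0,0,0,0,0,0,1]'

```text
clock: 7.98
tool_pos: [0.5774, -0.0299, 0.1268]
tcp_rot: [0.595, 0.752, -0.213, 0.188]
wrist_force: [-3.7, 8.7, 8.6]
finger_gap: 0.0118
```

```bash
python3 st.py
```

```text
t 7.9833 gap 0.0118 F along n,x,y 12.0 -2.8 -3.2 torque n -0.154 q7 [-0.69  0.73  0.63  1.75  0.22  0.85 -0.1 ]
tilt 32.97 turn of tool y about n deg (0=across... cw+): 79.63 pos err vs shut (x,y,n) mm [-0.4  0.4 -0.9]
```

Force is down and the knob has sunk 0.5 mm. I'll press a little and look at the response without turning.

Request:
servo_tool --rows '[0.001,-0.022,-0.034,0,0,0,1,0,0,0,0,0,0,1,0,0,0,0,0,0,1]'

```text
clock: 8.23
tool_pos: [0.5775, -0.0301, 0.1262]
tcp_rot: [0.595, 0.752, -0.212, 0.188]
wrist_force: [-7.7, 13.1, 16.5]
finger_gap: 0.012
```

```bash
python3 st.py
```

```text
t 8.2333 gap 0.012 F along n,x,y 21.2 -2.3 -7.0 torque n -0.249 q7 [-0.69  0.73  0.63  1.75  0.22  0.85 -0.1 ]
tilt 32.93 turn of tool y about n deg (0=across... cw+): 79.66 pos err vs shut (x,y,n) mm [-0.5  0.6 -1.5]
```

Not dropped yet: the force rose again. Turning on.

Request:
servo_tool --rows '[0,0,0,0.0019,-0.0366,-0.056,1,0,0,0,0.0019,-0.0366,-0.056,1,0,0,0,0,0,0,1,0,0,0,0,0,0,1]'

```text
clock: 8.57
tool_pos: [0.5775, -0.0314, 0.125]
tcp_rot: [0.621, 0.73, -0.206, 0.195]
wrist_force: [-3.1, 7.0, 6.5]
finger_gap: 0.012
```

```bash
python3 st.py
```

```text
t 8.5667 gap 0.012 F along n,x,y 9.3 -2.5 -2.7 torque n -0.418 q7 [-0.7   0.74  0.65  1.75  0.2   0.84 -0.15]
tilt 32.96 turn of tool y about n deg (0=across... cw+): 83.75 pos err vs shut (x,y,n) mm [-0.1  0.5 -3.3]
```

It sank to −3.3 mm with the force falling and the torque rising, so the knob seems to be dropping in. I'll press further.

Request:
servo_tool --rows '[0.001,-0.022,-0.034,0,0,0,1,0,0,0,0,0,0,1,0,0,0,0.0019,-0.0366,-0.056,1,0,0,0,0.0019,-0.0366,-0.056,1,0,0,0,0,0,0,1,0,0,0,0,0,0,1]'

```text
clock: 9.07
tool_pos: [0.5776, -0.0317, 0.124]
tcp_rot: [0.646, 0.709, -0.199, 0.202]
wrist_force: [-4.4, 10.3, 12.6]
finger_gap: 0.0119
```

```bash
python3 st.py
```

```text
t 9.0667 gap 0.0119 F along n,x,y 16.3 -1.9 -3.9 torque n -0.109 q7 [-0.71  0.75  0.67  1.75  0.18  0.84 -0.2 ]
tilt 32.96 turn of tool y about n deg (0=across... cw+): 87.66 pos err vs shut (x,y,n) mm [-0.4  0.5 -4.3]
```

The tool turned on freely, so the pads are slipping down the bar and it has not dropped. I'll ease the grip here.

Request:
servo_tool --rows '[0,0,0,0,0,0,1,0,0,0,0,0,0,1,0,0,0,0,0,0,1]' --newtons 3

```text
clock: 9.32
tool_pos: [0.5776, -0.0342, 0.1228]
tcp_rot: [0.646, 0.708, -0.2, 0.203]
wrist_force: [0.1, 3.7, 1.7]
finger_gap: 0.0121
```

```bash
python3 st.py
```

```text
t 9.3167 gap 0.0121 F along n,x,y 3.5 -2.1 0.3 torque n -0.003 q7 [-0.7   0.75  0.67  1.76  0.18  0.83 -0.2 ]
tilt 33.07 turn of tool y about n deg (0=across... cw+): 87.67 pos err vs shut (x,y,n) mm [ 1.1  0.4 -6.7]
```

Request:
servo_tool --rows '[0,0,0,0.0019,-0.0366,-0.056,1,0,0,0,0.0019,-0.0366,-0.056,1,0,0,0,0,0,0,1,0,0,0,0,0,0,1]'

```text
clock: 9.65
tool_pos: [0.5775, -0.0347, 0.1226]
tcp_rot: [0.67, 0.686, -0.193, 0.21]
wrist_force: [0.8, 2.4, 2.5]
finger_gap: 0.0122
```

```bash
python3 st.py
```

```text
t 9.65 gap 0.0122 F along n,x,y 3.4 -0.6 0.9 torque n 0.093 q7 [-0.71  0.76  0.69  1.76  0.17  0.83 -0.25]
tilt 33.09 turn of tool y about n deg (0=across... cw+): 91.65 pos err vs shut (x,y,n) mm [ 1.4  0.3 -7.1]
```

Request:
servo_tool --rows '[0,0,0,0.0019,-0.0366,-0.056,1,0,0,0,0.0019,-0.0366,-0.056,1,0,0,0,0,0,0,1,0,0,0,0,0,0,1]' --newtons 5

```text
clock: 9.98
tool_pos: [0.5775, -0.0347, 0.1227]
tcp_rot: [0.693, 0.662, -0.185, 0.216]
wrist_force: [0.7, 1.0, 2.1]
finger_gap: 0.0133
```

```bash
python3 st.py; python3 - <<'E'
from h import *
S=np.load("shut.npz");c=camera("scene");np.savez("s4.npz",**c);w=camera("wrist");np.savez("w4.npz",**w);s=sense()
for nm,c in(("s",c),("w",w)):
    P=cloud(c);h=cv2.cvtColor(c["image"],cv2.COLOR_BGR2HSV);rel=P-S["grip"];q=np.stack([rel@S["xv"],rel@S["yv"],rel@S["n"]],-1)*1000
    y=(c["range_z"]>0)&(np.linalg.norm(rel,axis=-1)<.045)&(h[...,0]>20)&(h[...,0]<36)&(h[...,1]>110)
    d=q[y][:,2];print(nm,y.sum(),"disc",np.median(d[d<-15]),"top",np.percentile(d,[90,97]))
    gr=(c["range_z"]>0)&(abs(q[...,0]-50)<20)&(abs(q[...,1])<50)&(abs(q[...,2]+34)<8); print("  face",np.median(q[gr][:,2]))
    k=y&(q[...,2]>0)&(q[...,2]<14)
    Q=q[k][:,:2]; Q=Q-Q.mean(0); v=np.linalg.svd(Q,full_matrices=False)[2][0]; print("  bar dir deg cw from -y",np.degrees(np.arctan2(abs(v[0]),v[1]*np.sign(v[0]))),k.sum())
# same numbers before turning, shut (s3)
c=dict(np.load("s3.npz"));P=cloud(c);h=cv2.cvtColor(c["image"],cv2.COLOR_BGR2HSV);rel=P-S["grip"];q=np.stack([rel@S["xv"],rel@S["yv"],rel@S["n"]],-1)*1000
y=(c["range_z"]>0)&(np.linalg.norm(rel,axis=-1)<.045)&(h[...,0]>20)&(h[...,0]<36)&(h[...,1]>110);d=q[y][:,2];print("s3 disc",np.median(d[d<-15]),"top",np.percentile(d,[90,97]))
gr=(c["range_z"]>0)&(abs(q[...,0]-50)<20)&(abs(q[...,1])<50)&(abs(q[...,2]+34)<8); print("  face",np.median(q[gr][:,2]))
a=dict(np.load("s4.npz"))["image"];cv2.imwrite("pics/s4.png",np.hstack([cv2.resize(a[170:270,240:340],(400,400),interpolation=2),cv2.resize(w["image"][100:340,200:600],(400,240)).repeat(1,0) if 0 else cv2.copyMakeBorder(cv2.resize(w["image"][100:340,200:600],(400,240)),0,160,0,0,0)]))
E
```

```text
t 9.9833 gap 0.0133 F along n,x,y 2.3 0.4 0.7 torque n 0.131 q7 [-0.72  0.76  0.71  1.76  0.15  0.83 -0.3 ]
tilt 33.08 turn of tool y about n deg (0=across... cw+): 95.64 pos err vs shut (x,y,n) mm [ 1.4  0.3 -7. ]
s 331 disc -23.98254857361714 top [2.84333379 6.85967487]
  face -32.818464569965165
  bar dir deg cw from -y 100.34599472104023 53
w 4065 disc -23.874120271088476 top [7.45620652 7.94505775]
  face -33.042124190506605
  bar dir deg cw from -y 89.65584766039987 1911
s3 disc -21.5821026818067 top [ 9.71972748 11.02370201]
  face -33.67882901749959
```

View pics/s4.png

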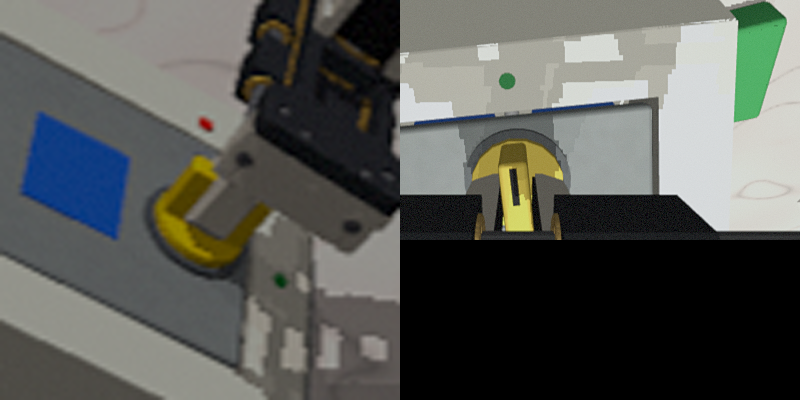

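The knob has dropped: the disc now stands about 9 mm above the face, against 12 mm before and 8.5 mm expected. The bar stayed at about 90° while the fingers turned to 95.6° and the gap widened. I'll square up, then test by turning both ways while gripping and pressing.

Request:
servo_tool --rows '[0,0,0,-0.0019,0.0366,0.056,1,0,0,0,-0.0019,0.0366,0.056,1,0,0,0,-0.0019,0.0366,0.056,1,0.001,-0.033,-0.05,0,0,0,1,0,0,0,0,0,0,1,0,0,0,0,0,0,1]' --newtons 12

```text
clock: 10.58
tool_pos: [0.5777, -0.0358, 0.1208]
tcp_rot: [0.659, 0.697, -0.196, 0.206]
wrist_force: [-1.2, 3.1, 6.2]
finger_gap: 0.0116
```

```bash
python3 st.py
```

```text
t 10.5833 gap 0.0116 F along n,x,y 6.9 0.8 -1.0 torque n 0.085 q7 [-0.7   0.76  0.68  1.76  0.17  0.82 -0.23]
tilt 33.02 turn of tool y about n deg (0=across... cw+): 89.73 pos err vs shut (x,y,n) mm [ 1.3  0.4 -9.2]
```

Request:
servo_tool --rows '[0,0,0,-0.0019,0.0366,0.056,1,0,0,0,-0.0019,0.0366,0.056,1,0,0,0,-0.0019,0.0366,0.056,1,0,0,0,0,0,0,1,0,0,0,0,0,0,1]'

```text
clock: 11.0
tool_pos: [0.5777, -0.0357, 0.1207]
tcp_rot: [0.622, 0.73, -0.206, 0.196]
wrist_force: [-0.4, 3.2, 5.7]
finger_gap: 0.0129
```

```bash
python3 st.py
```

```text
t 11.0 gap 0.0129 F along n,x,y 6.5 0.4 -0.3 torque n -0.185 q7 [-0.69  0.75  0.65  1.76  0.2   0.83 -0.15]
tilt 32.98 turn of tool y about n deg (0=across... cw+): 83.8 pos err vs shut (x,y,n) mm [ 1.2  0.4 -9.2]
```

Turning back also widens the gap with an opposing torque, so the knob is fixed at about 90°: it is locked. I'll square up, open and retract.

Request:
servo_tool --rows '[0,0,0,0.0019,-0.0366,-0.056,1,0,0,0,0.0019,-0.0366,-0.056,1,0,0,0,0.0019,-0.0366,-0.056,1,0,0,0,0,0,0,0.5,0,0,0,0,0,0,0.5,0,0,0,0,0,0,0.5,0,0,0,0,0,0,0.5,0,0,0,0,0,0,0.5,0,0,0,0,0,0,0.5]' --newtons 5

```text
clock: 11.75
tool_pos: [0.5769, -0.0361, 0.1199]
tcp_rot: [0.658, 0.697, -0.196, 0.206]
wrist_force: [0.1, 0.2, -1.2]
finger_gap: 0.0449
```

Request:
servo_tool --rows '[-0.01,0.22,0.335,0,0,0,0.5,-0.02,0.437,0.67,0,0,0,0.5,-0.02,0.437,0.67,0,0,0,0.5,-0.02,0.437,0.67,0,0,0,0.5,0,0.2,0.75,0,0,0,0.5,0,0.5,0.6,0,0,0,0.5,0,0.7,0,0,0,0,0.5,0,0.7,0,0,0,0,0.5,0,0.7,0,0,0,0,0.5,0,0,0,0,0,0,0.5,0,0,0,0,0,0,0.5]'

```text
clock: 12.67
tool_pos: [0.5734, 0.1835, 0.3035]
tcp_rot: [0.656, 0.699, -0.196, 0.206]
wrist_force: [-0.2, -0.8, -0.8]
finger_gap: 0.0465
```

```bash
python3 st.py; python3 - <<'E'
from h import *
from meas import fitplane
S=np.load("shut.npz");c=camera("scene");t=camera("top");np.savez("s5.npz",**c)
for nm,c in(("s",c),("t",t)):
    P=cloud(c);h=cv2.cvtColor(c["image"],cv2.COLOR_BGR2HSV);rel=P-S["grip"];q=np.stack([rel@S["xv"],rel@S["yv"],rel@S["n"]],-1)*1000
    y=(c["range_z"]>0)&(np.linalg.norm(rel,axis=-1)<.045)&(h[...,0]>20)&(h[...,0]<36)&(h[...,1]>110)
    d=q[y][:,2];gr=(c["range_z"]>0)&(abs(q[...,0]-50)<40)&(abs(q[...,1])<50)&(abs(q[...,2]+34)<8); f=np.median(q[gr][:,2])
    m,n,sd,k=fitplane(P[gr]);print(nm,"disc over face",np.median(d[d<-15])-f,"top over face",np.percentile(d,97)-f,"tilt",np.degrees(np.arccos(n[2])),k)
T0=dict(np.load("top0.npz"));d=cv2.absdiff(T0["image"],t["image"]).max(2)
P=cloud(t)
h=cv2.cvtColor(t["image"],cv2.COLOR_BGR2HSV);mm=(h[...,0]>50)&(h[...,0]<75)&(h[...,1]>100)&(t["range_z"]>0);print("sponge",np.percentile(P[mm],[2,50,98],axis=0).round(3).tolist())
cv2.imwrite("pics/end.png",np.hstack([cv2.resize(c["image"] if 0 else t["image"],(400,300)),cv2.resize(np.load("s5.npz")["image"],(400,300))]))
E
```

```text
t 12.6667 gap 0.0465 F along n,x,y -1.1 0.2 -0.3 torque n 0.042 q7 [-0.96  0.69  0.69  1.26  0.13  1.5  -0.31]
tilt 33.04 turn of tool y about n deg (0=across... cw+): 89.39 pos err vs shut (x,y,n) mm [-82.3   7.4 263.7]
s disc over face 9.008754885834357 top over face 40.73061228126286 tilt 32.41685938775554 1202
t disc over face 9.118038872427704 top over face 41.66504101700407 tilt 32.28764187581777 2196
sponge [[0.712, -0.106, 0.028], [0.746, -0.06, 0.031], [0.781, -0.013, 0.034]]
```

View pics/end.png

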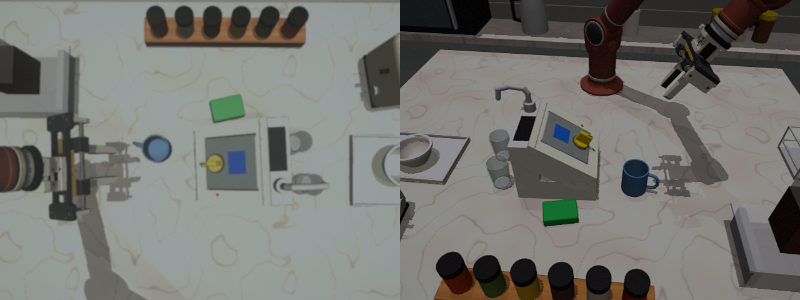

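The final view shows the hatch flush, the knob pointing down the slope at (213,163) in the top view, and the mug, glasses and sponge where they were. The arm is clear.

```bash
python3 -c "
from h import *
print(sign_off())"
```

```text
the job is handed in; nothing more can be done
None
```

I pressed the hatch shut onto its stop and turned the latch clockwise about 90° while holding it down. Once I eased the grip, the knob dropped into its detent. I then released it, backed off and handed the job in at about 12.8 s.

**Last checks**
- **Knob:** two views put its disc about 9.0 mm above the hatch face, down from about 12–13 mm. The bar stayed at about 90° when I turned the fingers roughly 6° either way, so it is locked.
- **Hatch:** it lies at about 32.3–32.4°, against 33° nominal. It was 33.35° while pressed, so I take the difference to be slack in the latch, or measurement error.
- **Surroundings:** the sponge measured unmoved to within 2 mm. I checked the mug and glasses by eye only, and they look undisturbed. Wrist force read at most about 22 N at my checks.

**What disagreed**
- The real fingertips sit about 27 mm short of the reported TCP. My first grip closed just above the bar without gripping it, and I corrected it by going 27 mm deeper.
- While I pressed and turned, the pads slipped several millimetres down the bar. I briefly took this for the knob dropping in, then found it still turned.

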